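# Hang the washed serving boards back with their kind

## Task

Two washed serving boards, a long narrow one and a short wide one, hang by their hand slots on the drying rail. Lift each of them over the end stop and transfer it onto the serving rail where a board of the same shape already hangs, so that it hangs freely and still behind that rail's end stop. Leave the two boards already there hanging on their rails, drop no board, and do not shift or tip the mug, the coaster stack or the card terminal.

Things in the scene. Friction and masses are not known exactly. Their poses are not given: they have to be found in the camera images.
- board_long: To move: long narrow wooden board, 80 mm wide, 10 thick (along y), lower edge 162 below the origin; about 0.16 kg. Origin: top of its closed hand slot, where the bar bears; z up, x across. Slot 48 wide, 46 deep, roof sloping 7 down to each side; goes on or off only past a rail's free end. Above it a band 76 wide, 34 tall, to pinch across the thickness.
- board_wide: To move: short wide wooden board, 116 mm wide, 10 thick (along y), lower edge 120 below the origin; about 0.16 kg. Origin: top of its closed hand slot, where the bar bears; z up, x across. Slot 48 wide, 46 deep, roof sloping 7 down to each side; goes on or off only past a rail's free end. Above it a band 76 wide, 34 tall, to pinch across the thickness.
- hung_long: Stays: long narrow wooden board, 80 mm wide, 10 thick (along y), lower edge 162 below the origin; about 0.16 kg. Origin: top of its closed hand slot, where the bar bears; z up, x across. Slot 48 wide, 46 deep, roof sloping 7 down to each side; goes on or off only past a rail's free end. Above it a band 76 wide, 34 tall, to pinch across the thickness.
- hung_wide: Stays: short wide wooden board, 116 mm wide, 10 thick (along y), lower edge 120 below the origin; about 0.16 kg. Origin: top of its closed hand slot, where the bar bears; z up, x across. Slot 48 wide, 46 deep, roof sloping 7 down to each side; goes on or off only past a rail's free end. Above it a band 76 wide, 34 tall, to pinch across the thickness.
- drying_rail: Drying rail, on the right (-y), holding the two washed boards in either order. Fixed stand: base 130 x 100 x 12 mm, post 18 thick, level round bar 10 thick running 230 along its +y from the post to a free end, bar top 235 above the counter; there it turns up into an end stop 10 thick, 18 above the bar top. Origin: on the counter under the post, z up.
- rail_long: Serving rail of the long board, on the left (+y), nearer or farther. Fixed stand: base 130 x 100 x 12 mm, post 18 thick, level round bar 10 thick running 230 along its -y from the post to a free end, bar top 240 above the counter; there it turns up into an end stop 10 thick, 18 above the bar top. Origin: on the counter under the post, z up.
- rail_wide: Serving rail of the wide board, on the left (+y), nearer or farther. Fixed stand: base 130 x 100 x 12 mm, post 18 thick, level round bar 10 thick running 230 along its -y from the post to a free end, bar top 210 above the counter; there it turns up into an end stop 10 thick, 18 above the bar top. Origin: on the counter under the post, z up.
- drying_rail_stop (a point): the drying rail's free end: centre of the end stop, at the height of the top of the bar (the stop rises 18 mm above this)
- rail_long_stop (a point): the same point on the serving rail for long boards
- rail_wide_stop (a point): the same point on the serving rail for wide boards
- coasters: bystander: white plate, 140 mm across, with a stack of round cork coasters 95 mm across; 98 mm tall in all; loose, 0.7 kg. Origin: centre of its underside.
- mug: bystander: white mug, 76 mm across, 85 mm tall, handle towards its +y; loose. Origin: centre of its underside.
- terminal: bystander: white card terminal lying flat, 75 x 150 x 32 mm, loose. Origin: centre of its underside.
Not all that is in view belongs to the job. What is shaped like the hung_long but black is not meant.

How it is judged (in metres and radians):
At the end, for the whole second after the job is handed in: All four boards hang upright (within 0.25 rad) and still (under 0.05 m/s), long ones on rail_long and wide ones on rail_wide: the top of each slot bears on the bar (within 8 mm in height and 20 mm sideways), between the post and the end stop (x of board_long in the frame of rail_long between -0.02 and 0.02 m and y of board_long in the frame of rail_long between -0.222 and -0.012 m and z of board_long in the frame of rail_long between 0.232 and 0.248 m and angle between each of board_long, board_wide, hung_long, hung_wide's own z axis and vertical below 0.25 rad and linear speed of each of board_long, board_wide, hung_long, hung_wide below 0.05 m/s and x of board_wide in the frame of rail_wide between -0.02 and 0.02 m and y of board_wide in the frame of rail_wide between -0.222 and -0.012 m and z of board_wide in the frame of rail_wide between 0.202 and 0.218 m and x of hung_long in the frame of rail_long between -0.02 and 0.02 m and y of hung_long in the frame of rail_long between -0.222 and -0.012 m and z of hung_long in the frame of rail_long between 0.232 and 0.248 m and x of hung_wide in the frame of rail_wide between -0.02 and 0.02 m and y of hung_wide in the frame of rail_wide between -0.222 and -0.012 m and z of hung_wide in the frame of rail_wide between 0.202 and 0.218 m); the robot touches nothing.
It fails at once if a board fell off the rails (height (world z) of any of board_long, board_wide, hung_long, hung_wide below 0.18 m).
It fails at once if a bystander was shifted more than 30 mm or tipped (distance of any of coasters, mug, terminal from where it was at the start of the episode above 0.03 m or angle between any of coasters, mug, terminal's own z axis and vertical above 0.3 rad).
It also fails if it takes over 72 s, if anything falls off the work surface, if the arm or the gripper's body presses on something with over 40 N, if the wrist force passes 120 N, or if a joint passes its speed limit or range.

## Robot

A 6-joint arm with a two-finger parallel gripper is mounted at the origin on the work surface. World frame = base frame: x ahead of the robot, y to its left, z up, the work surface at z = 0. Lengths are in mm, angles in rad, forces in N, time in s.
With the tool pointing down it reaches from about 300 to 850 mm from the base axis. Payload 5.4 kg.
Tool frame: the origin (TCP) lies at the very end of the fingers, on their centre line; the grasp point (between the pads) lies 19 mm behind it; y points along the fingers, x is the direction in which the jaws open and shut, and the axes are right-handed (so a half turn about y gives the same grasp; the last joint's range is limited). The gripper opens to 85 mm and grips with 20 to 120 N. Pads are 22 mm wide; open, the fingers measure 114 mm over their backs; the gripper's body (76 mm by 85 mm) begins 54 mm behind the grasp point. The pads swing forward as they close: fully open they stand 13 mm farther back than shut.
Start: joints at [-1.458, 0.158, 1.597, -0, 1.386, -0.21], TCP at [182.379, -545.293, 231.299] pointing down, gripper open.
Joint ranges: [-2.91, 2.91], [-0.94, 2.29], [0.18, 2.7], [-1.29, 4.43], [0.17, 2.64], [-3, 3]. Speed limits (rad/s): [2.57, 2.57, 3.14, 3.14, 3.14, 3.14].

## Interface

Orientations are given as a 3x3 rotation matrix whose columns are the frame's x, y, z axes.
In Python, from plant import arm gives the robot as it stands. The module is installed in compiled form; this text tells all that it offers.
- The arm moves only by the tool step_arm, never from a script. Its argument "plan" is a list of rows, each a list of 3 entries, a list of its own where there are three numbers: the gripper command: -1 is shut, 1 is fully open, values between are in proportion, then the shift along the world's x, y, z in units of 30 mm (1.0 is 30 mm), then the turn about the world's z in units of 8 degrees (1.0 is 8 degrees). A call has exactly 8 rows; each row shifts and turns the commanded pose from where the row before left it; what a row does not reach is not made up. A row lasts 1/10 s, in which the tool goes at most 50 mm and 8.59 degrees, less where a joint would pass 70% of its speed; a pose out of reach is approached as far as the arm can. A call is refused whole if a number of a shift passes 1 or a number of a turn 1, either way. A call with a gripper value outside its range is refused whole. The fingers move at their own pace and stop on an object; "squeeze" is the grip in N (left out, the last holds). Time passes only in rows, so rows that do not move let the fingers close, or fill a call up. It gives the time, the measured TCP pose, the force and the opening at its end, in the units of the state.
- arm.read_state(): the state, without advancing time (a new reading comes with each control period).
- arm.capture(name): name is "scene" or "top"; returns the picture (480x640x3 uint8, red, green, blue); there is no depth.
- arm.get_calibration(name): a dict with "K" (3x3 intrinsics, pixels), "rvec" (rotation vector, rad) and "tvec" (3), from world to camera coordinates, as OpenCV has them. Camera axes: x right, y down, z forward; pixel columns grow to the right and rows downward; lengths in mm; the calibration is good to about 2 mm. A picture is of the moment at which its call begins. get_calibration takes no time and is no camera call.
- arm.sign_off(): hands the job in, once; it reports no verdict.
The state is a dict: "t": time; "qpos": joint angles; "joint_velocities": joint speeds; "joint_torque": joint torques, N m; "tcp_pos": TCP position; "tool_rot": TCP orientation; "wrist_force": force on the tool from outside, world axes, zero at the start; "moment": the same for the moment, N m; "finger_gap": opening from 0.0 (shut) to 1.0 (fully open).
Only numpy, scipy, OpenCV 4.12 (cv2) and the standard library are available. Lean on these libraries where they do the work, as an engineer would, in place of code of your own. Each camera call takes 0.05 s, during which the arm holds its last target. There are 200 camera calls.

## Working session

There is one attempt and no reset: what is moved stays moved. The work goes in short steps, Python scripts to look and compute and a tool call to move; the robot and the scene stay as the last step left them, time stands still between calls to the robot, and variables do not carry over. Pictures are saved under pics/ and viewed, about 8 in all and at most 12, crops included, and the job is handed in when it is done.

Besides the shell and the picture viewer there is one more tool, called after "Call:" by a JSON object that holds its "api" and its "payload", one argument or row to a line. step_arm: Moves the arm, as the interface text tells. Its arguments: {"type":"object","properties":{"plan":{"type":"array"},"squeeze":{"type":"number"}},"required":["plan"]}

```bash
mkdir -p pics; python3 - <<'E'
from plant import arm
import cv2
s=arm.read_state();print(s)
for n in("scene","top"):
    cv2.imwrite(f"pics/{n}0.png",arm.capture(n)[:,:,::-1])
    c=arm.get_calibration(n);print(n,c)
    import numpy as np
    R=cv2.Rodrigues(np.array(c["rvec"],float))[0];print(-R.T@np.array(c["tvec"]).ravel(),R[2])
E
```

```text
{'t': 0.0, 'qpos': array([-1.45807086e+00,  1.59080251e-01,  1.59823225e+00, -1.24504378e-05,
        1.38620707e+00, -2.10092772e-01]), 'joint_velocities': array([ 0.00079504, -0.00137896,  0.00066712, -0.00049373,  0.00035303,
        0.00077884]), 'joint_torque': array([-1.21882968e-04, -3.96002626e+01, -3.31428015e+01, -1.24569706e-04,
        8.45249713e-03,  1.07199523e-05]), 'tcp_pos': array([ 182.32405711, -544.69126173,  230.29936691]), 'tool_rot': array([[ 3.17242441e-01, -2.28914333e-04,  9.48344442e-01],
       [-9.48342592e-01,  1.91331228e-03,  3.17242284e-01],
       [-1.88710038e-03, -9.99998143e-01,  3.89894649e-04]]), 'wrist_force': array([ 0.14855343, -0.81754251,  0.24271259]), 'moment': array([-0.01526932,  0.0197195 , -0.02324469]), 'finger_gap': 1.001867638341941}
scene {'K': array([[436.21349272,   0.        , 315.84492659],
       [  0.        , 436.21349272, 233.41485111],
       [  0.        ,   0.        ,   1.        ]]), 'rvec': array([ 2.35549386,  1.08482012, -0.31352089]), 'tvec': array([-381.31545982, -292.96171604, 1384.37611425])}
[1004.69560787 -371.44625746 1000.16982859] [-0.41137551  0.36253488 -0.8362647 ]
top {'K': array([[591.20058008,   0.        , 316.30803455],
       [  0.        , 591.20058008, 249.31623355],
       [  0.        ,   0.        ,   1.        ]]), 'rvec': array([ 2.15655592, -2.09355504,  0.21246573]), 'tvec': array([  -6.30023991,  610.5295212 , 1560.8019875 ])}
[ 303.54602666   21.32048883 1648.11834524] [ 0.18954508 -0.00588071 -0.98185441]
```

View pics/scene0.png

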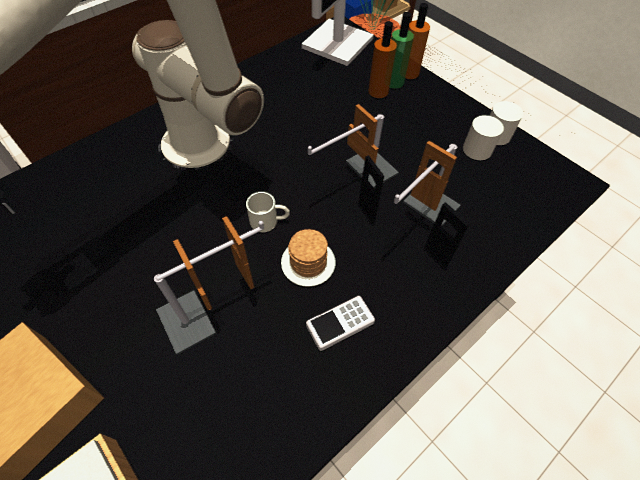

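View pics/top0.png

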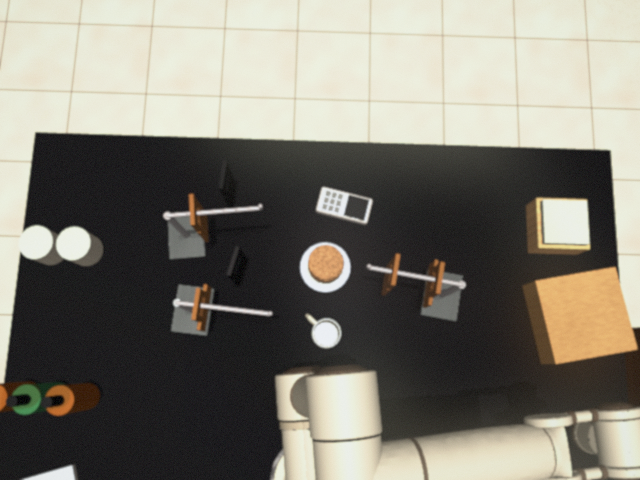

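The scene view shows the drying rail at (158,278)-(262,227) with two boards. Two serving rails run (310,150)-(380,120) and (398,198)-(453,150), each with a brown board. There are black board-shaped objects at (371,187) and (445,235), which are not meant. Enlarged crops come next.

```bash
cat > h.py <<'E'
import numpy as np, cv2
from plant import arm
C={n:arm.get_calibration(n) for n in("scene","top")}
for c in C.values():
    c["R"]=cv2.Rodrigues(np.array(c["rvec"],float))[0]; c["t"]=np.array(c["tvec"],float).ravel(); c["P"]=c["K"]@np.c_[c["R"],c["t"]]
def ray(n,uv,z):
    c=C[n]; o=-c["R"].T@c["t"]; d=c["R"].T@np.linalg.solve(c["K"],[*uv,1]); return o+d*(z-o[2])/d[2]
def tri(us,ut):
    X=cv2.triangulatePoints(C["scene"]["P"],C["top"]["P"],np.array(us,float).reshape(2,1),np.array(ut,float).reshape(2,1)); return (X[:3]/X[3]).ravel()
def proj(n,X): p=C[n]["P"]@np.r_[X,1]; return p[:2]/p[2]
E
python3 - <<'E'
from h import *
np.set_printoptions(precision=1,suppress=True)
for n,us,ut in [("dry stop",(262,227),(370,267)),("dry post",(158,278),(462,285)),("A post",(453,150),(167,216)),("A stop",(398,198),(260,207)),("B post",(380,120),(177,303)),("B stop",(310,150),(270,314)),("blkA top",(443,207),(224,166)),("blkB top",(366,157),(238,250))]:
    print(n,tri(us,ut))
a=cv2.imread("pics/scene0.png"); b=cv2.imread("pics/top0.png")
x=cv2.resize(a[90:270,300:480],(590,590),interpolation=cv2.INTER_CUBIC)
cv2.imwrite("pics/c1.png",x)
y=cv2.resize(a[200:360,140:345],None,fx=3.6,fy=3.6,interpolation=cv2.INTER_CUBIC); cv2.imwrite("pics/c2.png",y)
E
```

```text
dry stop [ 538.2 -117.3  231. ]
dry post [ 500.9 -343.4  225.6]
A post [652.4 385.8 217.3]
A stop [677.1 154.7 241.5]
B post [439.9 352.  186.5]
B stop [418.4 120.8 209.3]
blkA top [770.4 238.8 237.5]
blkB top [560.  193.6 253.5]
```

View pics/c1.png

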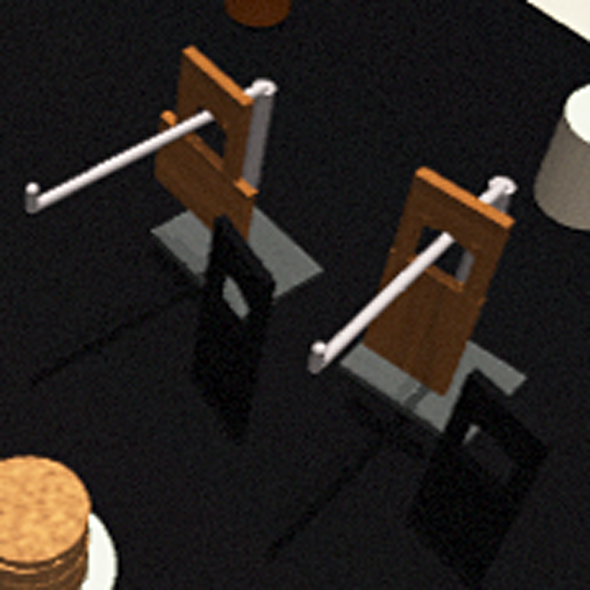

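View pics/c2.png

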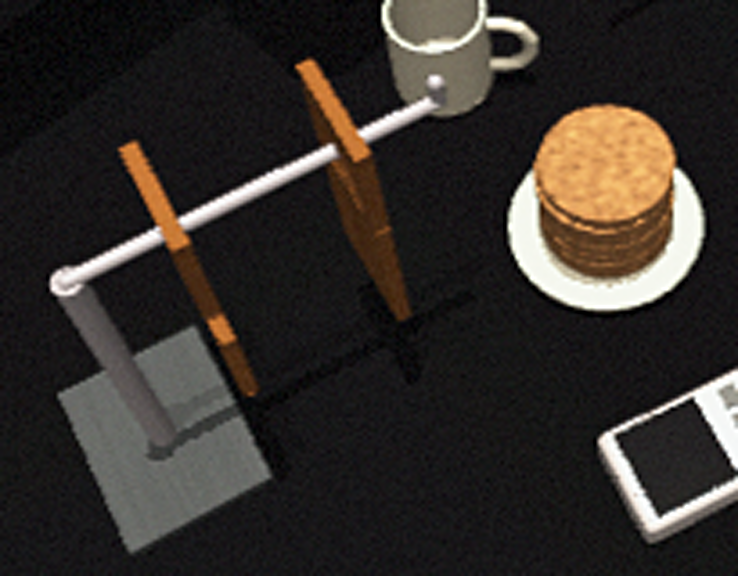

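Candidates:
- **Rail at scene (398,198)-(453,150):** its bar measures about 31 mm higher than the other, and it holds a straight narrow board, so it is rail_long.
- **Rail at (310,150)-(380,120):** it is lower and its board has shoulders, so it is rail_wide.
- **Drying rail:** the board by the free end (scene about 235,235) is narrow and long. The one by the post (about 185,260) has a shoulder and is short, so it is the wide one.
- **Black shapes:** these at (371,187) and (445,235) are decoys or obstacles.

Next I measure more exactly.

```bash
python3 - <<'E'
from h import *
np.set_printoptions(precision=1,suppress=True)
# scene crop coords -> scene px
c1=lambda u,v:(300+u*180/590,90+v*180/590); c2=lambda u,v:(140+u/3.6,200+v/3.6)
for n,st,z in [("dry",((370,267),(462,285),(c2(436,97)),c2(66,283)),235),("A",((260,207),(167,216),c1(318,365),c1(500,190)),240),("B",((270,314),(177,303),c1(35,207),c1(262,90)),210)]:
    print(n,"top:",ray("top",st[0],z+9),ray("top",st[1],z),"scene:",ray("scene",st[2],z-2),ray("scene",st[3],z))
# board tops on drying rail: scene corners of top face centre line
print("long top ends", ray("scene",c2(307,65),269),ray("scene",c2(362,157),269))
print("wide top ends", ray("scene",c2(130,147),269),ray("scene",c2(182,243),269))
print("A hung top ends",ray("scene",c1(425,172),274),ray("scene",c1(508,220),274))
print("B hung top ends",ray("scene",c1(190,50),244),ray("scene",c1(247,102),244))
print("long bottom far corner z=73",ray("scene",c2(405,318),73),"wide z=115",ray("scene",c2(252,392),115))
print("coaster",ray("top",(326,264),98),"mug",ray("top",(326,333),85),"term",ray("top",(345,205),32))
for n,us,ut in [("blkA topL",c1(472,375),(224,166)),("blkA bot",c1(480,585),(230,200)),("blkB topL",c1(222,218),(238,250)),("blkB bot",c1(243,440),(231,280))]: print(n,tri(us,ut),"z0 scene",ray("scene",us,0),"top",ray("top",ut,0))
b=cv2.imread("pics/top0.png")
y=cv2.resize(np.hstack([b[150:345,155:295],b[235:325,355:475].repeat(1,0) if 0 else b[200:395,355:475]]),None,fx=2.9,fy=2.9,interpolation=cv2.INTER_CUBIC); y=np.clip(y.astype(float)*1.6+15,0,255).astype(np.uint8); cv2.imwrite("pics/c3.png",y)
E
```

```text
dry top: [ 535.2 -117.5  244. ] [ 499.5 -341.1  235. ] scene: [ 539.7 -116.6  233. ] [ 508.8 -343.6  235. ]
A top: [674.6 153.4 249. ] [647.1 380.2 240. ] scene: [681.5 149.9 238. ] [657.3 367.8 240. ]
B top: [417.4 119.7 219. ] [438.1 347.1 210. ] scene: [427.  116.7 208. ] [448.8 336.9 210. ]
long top ends [ 496.4 -171.2  269. ] [ 567.1 -183.2  269. ]
wide top ends [ 479.4 -276.3  269. ] [ 549.4 -286.5  269. ]
A hung top ends [627.3 307.8 274. ] [694.8 316.7 274. ]
B hung top ends [404.1 295.6 244. ] [474.7 288.2 244. ]
long bottom far corner z=73 [ 569.1 -183.    73. ] wide z=115 [ 569. -291.  115.]
coaster [563.9 -14.9  98. ] mug [382.7 -19.8  85. ] term [745.5 -65.8  32. ]
blkA topL [768.6 238.4 244.8] z0 scene [675.8 407.9   0. ] top [860.5 287.3   0. ]
blkA bot [790.  284.3 -81.9] z0 scene [816.7 250.6   0. ] top [758.7 264.1   0. ]
blkB topL [560.7 194.7 254.2] z0 scene [400.6 370.9  -0. ] top [612.9 233.2   0. ]
blkB bot [ 544.4  266.7 -114.9] z0 scene [594.7 205.7   0. ] top [526.7 248.3   0. ]
```

View pics/c3.png

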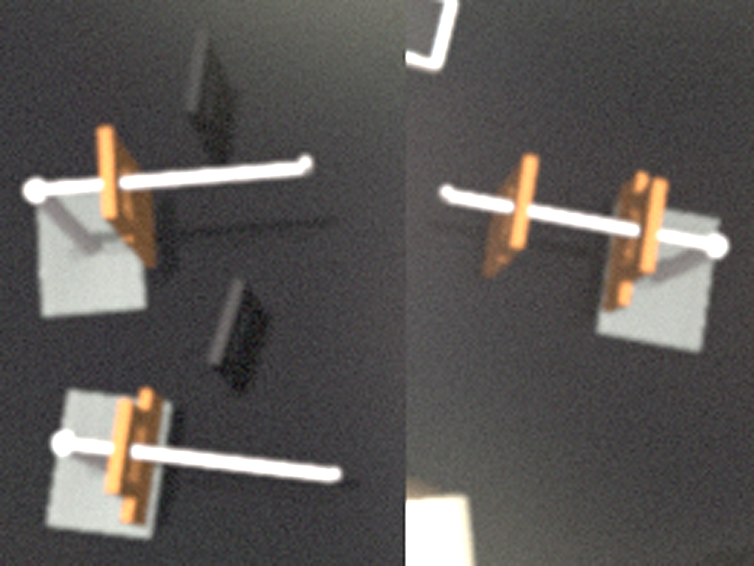

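```bash
python3 - <<'E'
from h import *
np.set_printoptions(precision=1,suppress=True)
for z in (200,):
  for n,p in [("A",(224,164)),("A",(221,188)),("B",(237,247)),("B",(229,275))]: print(n,ray("top",p,z))
c1=lambda u,v:(300+u*180/590,90+v*180/590)
for p in [(472,375),(548,445),(222,218),(273,275)]: print("scene",ray("scene",c1(*p),200))
for p in [(410,522),(480,588),(195,375),(243,440)]: print("scene bottom",ray("scene",c1(*p),0))
E
```

```text
A [798.3 255.3 200. ]
A [734.2 259.2 200. ]
B [582.9 210.4 200. ]
B [511.9 226.3 200. ]
scene [741.6 252.  200. ]
scene [813.9 245.4 200. ]
scene [521.4 222.5 200. ]
scene [586.3 211.4 200. ]
scene bottom [741.2 252.4   0. ]
scene bottom [818.5 248.5   0. ]
scene bottom [518.4 222.4   0. ]
scene bottom [594.7 205.7   0. ]
```

Call:
{"api": "step_arm", "payload": {
  "plan": [
    [0.2,[0.3,0.3,1],0],
    [0.2,[0.6,0.6,1],-0.4],
    [0.2,[0.9,0.9,0.7],-0.6],
    [0.2,[0.9,0.9,0.3],-0.6],
    [0.2,[0.9,0.9,0],-0.6],
    [0.2,[0.9,0.9,0],-0.6],
    [0.2,[0.9,0.9,0],-0.6],
    [0.2,[0.9,0.9,0],0]
  ],
  "squeeze": 40
}}

```text
t: 0.9
tcp_pos: [372.2, -354.8, 320.9]
tool_rot: [[-0.153, -0.0, 0.988], [-0.988, 0.001, -0.153], [-0.001, -1.0, -0.0]]
wrist_force: [1.0, -1.1, 0.2]
finger_gap: 0.601
```

Call:
{"api": "step_arm", "payload": {
  "plan": [
    [0.2,[0.9,0.9,0],0],
    [0.2,[0.9,0.9,0],0],
    [0.2,[0.9,0.9,0],0],
    [0.2,[0.9,0.9,0],0],
    [0.2,[0.9,0.9,0],0],
    [0.2,[0.6,0.9,0],0],
    [0.2,[0.2,0.6,0],0],
    [0.2,[0,0,0],0]
  ]
}}

```text
t: 1.7
tcp_pos: [530.9, -174.0, 320.7]
tool_rot: [[-0.148, -0.001, 0.989], [-0.989, 0.001, -0.148], [-0.001, -1.0, -0.001]]
wrist_force: [0.5, -1.0, 0.2]
finger_gap: 0.599
```

Call:
{"api": "step_arm", "payload": {
  "plan": [
    [0.2,[0,-0.1,-0.5],0],
    [0.2,[0,0,-0.5],0],
    [0.2,[0,0,-0.5],0],
    [0.2,[0,0,-0.5],0],
    [0.2,[0,0,-0.4],0],
    [0.2,[0,0,-0.2],0],
    [0.2,[0,0,0],0],
    [0.2,[0,0,0],0]
  ]
}}

```text
t: 2.5
tcp_pos: [530.6, -179.5, 243.8]
tool_rot: [[-0.151, 0.001, 0.988], [-0.988, -0.0, -0.151], [0.0, -1.0, 0.001]]
wrist_force: [-0.1, 0.2, 0.0]
finger_gap: 0.6
```

```bash
cat > snap.py <<'E'
import sys
from h import *
n=sys.argv[1]; (a,b,c,d)=map(int,sys.argv[3].split(','))
ims=[]
for k in ("scene","top"):
    im=arm.capture(k)[:,:,::-1]; cv2.imwrite(f"pics/{n}_{k}.png",im); ims.append(im)
i=ims[0] if sys.argv[2]=="scene" else ims[1]
i=i[b:d,a:c]; f=min(780/(c-a),580/(d-b)); cv2.imwrite(f"pics/{n}.png",cv2.resize(i,None,fx=f,fy=f,interpolation=cv2.INTER_CUBIC))
print(f)
E
python3 snap.py g1 scene 130,130,390,325
```

```text
2.9743589743589745
```

View pics/g1.png

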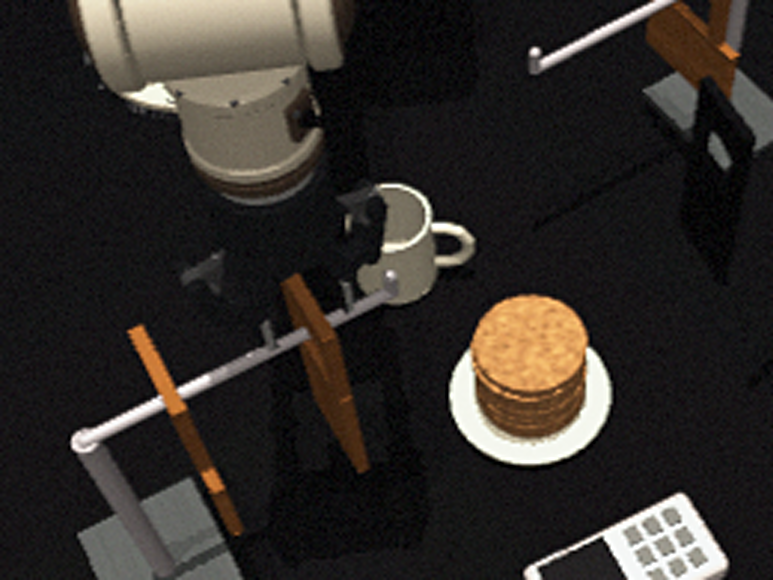

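The open fingers, with tips at crop (268,335) and (348,295), straddle the long board (top edge 290-325, 280-335) with even gaps and stay clear of the stop. I'll close now.

Call:
{"api": "step_arm", "payload": {
  "plan": [
    [-0.3,[0,0,0],0],
    [-0.6,[0,0,0],0],
    [-1,[0,0,0],0],
    [-1,[0,0,0],0],
    [-1,[0,0,0],0],
    [-1,[0,0,0],0],
    [-1,[0,0,0],0],
    [-1,[0,0,0],0]
  ],
  "squeeze": 60
}}

```text
t: 3.4
tcp_pos: [530.6, -179.2, 243.8]
tool_rot: [[-0.151, 0.001, 0.988], [-0.988, -0.0, -0.151], [-0.0, -1.0, 0.001]]
wrist_force: [0.6, 1.6, 4.5]
finger_gap: 0.104
```

Call:
{"api": "step_arm", "payload": {
  "plan": [
    [-1,[0,0,0.1],0],
    [-1,[0,0,0.2],0],
    [-1,[0,0,0.2],0],
    [-1,[0,0,0.2],0],
    [-1,[0,0,0.2],0],
    [-1,[0,0,0],0],
    [-1,[0,0,0],0],
    [-1,[0,0,0],0]
  ]
}}

```text
t: 4.2
tcp_pos: [530.2, -179.2, 269.9]
tool_rot: [[-0.151, -0.001, 0.988], [-0.988, 0.0, -0.151], [-0.0, -1.0, -0.001]]
wrist_force: [-0.4, 0.6, -1.2]
finger_gap: 0.106
```

Call:
{"api": "step_arm", "payload": {
  "plan": [
    [-1,[0.05,0.3,0],0],
    [-1,[0.075,0.5,0],0],
    [-1,[0.075,0.5,0],0],
    [-1,[0.075,0.5,0],0],
    [-1,[0.075,0.5,0],0],
    [-1,[0.07,0.45,0],0],
    [-1,[0.04,0.25,0],0],
    [-1,[0,0,0],0]
  ]
}}

```text
t: 5.0
tcp_pos: [544.3, -88.1, 270.3]
tool_rot: [[-0.15, 0.0, 0.989], [-0.989, 0.0, -0.15], [-0.0, -1.0, 0.0]]
wrist_force: [-0.3, 0.5, -1.1]
finger_gap: 0.102
```

```bash
python3 snap.py g2 scene 130,130,390,325
```

```text
2.9743589743589745
```

View pics/g2.png

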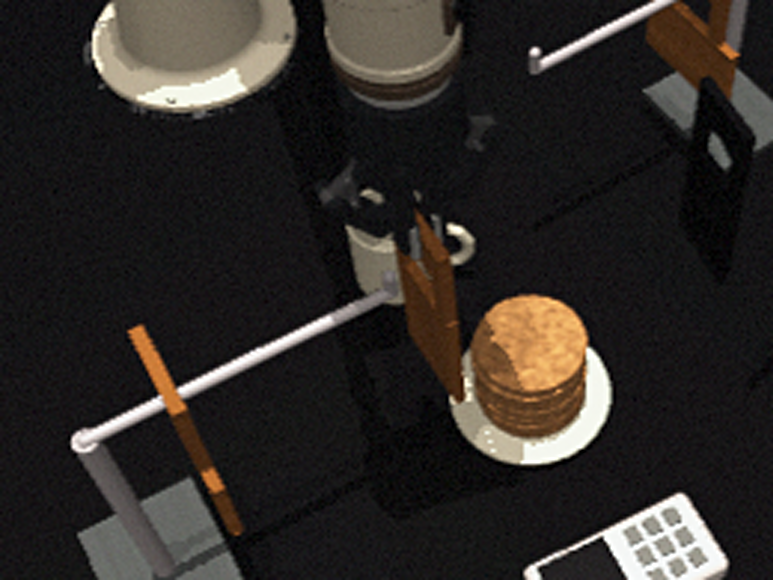

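Call:
{"api": "step_arm", "payload": {
  "plan": [
    [-1,[0,0,0.5],0],
    [-1,[0,0,0.6],0],
    [-1,[0.3,0.3,0.6],0],
    [-1,[0.5,0.7,0],0.3],
    [-1,[0.6,0.85,0],0.4],
    [-1,[0.6,0.85,0],0.4],
    [-1,[0.6,0.85,0],0.4],
    [-1,[0.6,0.85,0],0.4]
  ]
}}

```text
t: 5.9
tcp_pos: [641.2, 43.0, 322.7]
tool_rot: [[0.114, 0.001, 0.993], [-0.993, -0.0, 0.114], [0.001, -1.0, 0.001]]
wrist_force: [-0.3, 0.6, -1.4]
finger_gap: 0.101
```

Call:
{"api": "step_arm", "payload": {
  "plan": [
    [-1,[0.6,0.85,0],0],
    [-1,[0.5,0.75,0],0],
    [-1,[0.33,0.45,0],0],
    [-1,[0,0,-0.3],0],
    [-1,[0,0,-0.5],0],
    [-1,[0,0,-0.5],0],
    [-1,[0,0,-0.2],0],
    [-1,[0,0,0],0]
  ]
}}

```text
t: 6.7
tcp_pos: [681.9, 103.5, 274.0]
tool_rot: [[0.112, -0.004, 0.994], [-0.994, 0.0, 0.112], [-0.0, -1.0, -0.004]]
wrist_force: [-0.1, -0.2, -1.3]
finger_gap: 0.104
```

```bash
python3 snap.py g3 scene 270,70,510,250
```

```text
3.2222222222222223
```

View pics/g3.png

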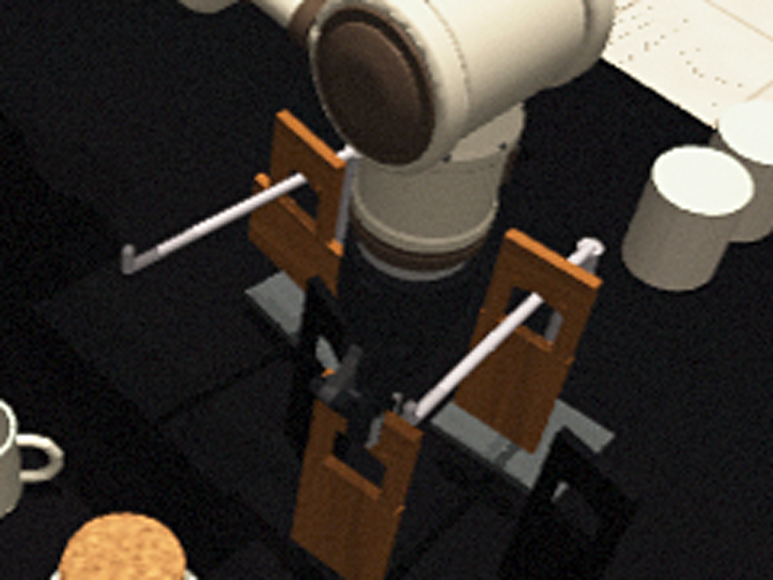

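Call:
{"api": "step_arm", "payload": {
  "plan": [
    [-1,[0,0.1,0.08],0],
    [-1,[-0.04,0.4,0],0],
    [-1,[-0.07,0.6,0],0],
    [-1,[-0.07,0.6,0],0],
    [-1,[-0.07,0.6,0],0],
    [-1,[-0.07,0.6,0],0],
    [-1,[-0.06,0.5,0],0],
    [-1,[-0.03,0.2,0],0]
  ]
}}

```text
t: 7.6
tcp_pos: [670.3, 214.5, 278.6]
tool_rot: [[0.115, -0.0, 0.993], [-0.993, 0.0, 0.115], [-0.0, -1.0, -0.0]]
wrist_force: [0.3, 0.8, -1.4]
finger_gap: 0.104
```

Call:
{"api": "step_arm", "payload": {
  "plan": [
    [-1,[0,0,0],0],
    [-1,[0,0,-0.2],0],
    [-1,[0,0,-0.2],0],
    [-1,[0,0,-0.2],0],
    [-1,[0,0,-0.1],0],
    [-1,[0,0,0],0],
    [-1,[0,0,0],0],
    [-1,[0,0,0],0]
  ]
}}

```text
t: 8.4
tcp_pos: [671.0, 212.2, 258.2]
tool_rot: [[0.113, 0.001, 0.994], [-0.994, 0.0, 0.113], [-0.0, -1.0, 0.001]]
wrist_force: [0.1, -0.1, -1.4]
finger_gap: 0.104
```

Call:
{"api": "step_arm", "payload": {
  "plan": [
    [-1,[0,0,-0.1],0],
    [-1,[0,0,-0.1],0],
    [-1,[0,0,-0.05],0],
    [-1,[0,0,-0.05],0],
    [-1,[0,0,0],0],
    [-1,[0,0,0],0],
    [-1,[0,0,0],0],
    [-1,[0,0,0],0]
  ]
}}

```text
t: 9.2
tcp_pos: [671.0, 212.3, 249.4]
tool_rot: [[0.113, 0.001, 0.994], [-0.994, 0.0, 0.113], [-0.0, -1.0, 0.001]]
wrist_force: [-2.3, -0.0, 5.3]
finger_gap: 0.101
```

Call:
{"api": "step_arm", "payload": {
  "plan": [
    [-0.75,[0,0,0],0],
    [-0.65,[0,0,0],0],
    [-0.5,[0,0,0],0],
    [-0.3,[0,0,0],0],
    [0,[0,0,0],0],
    [0.1,[0,0,0],0],
    [0.1,[0,0,0],0],
    [0.1,[0,0,0],0]
  ]
}}

```text
t: 10.0
tcp_pos: [670.8, 212.2, 248.7]
tool_rot: [[0.113, 0.0, 0.994], [-0.994, 0.0, 0.113], [-0.0, -1.0, 0.0]]
wrist_force: [-0.5, -0.1, -0.0]
finger_gap: 0.549
```

```bash
python3 snap.py g4 scene 270,70,510,250
```

```text
3.2222222222222223
```

View pics/g4.png

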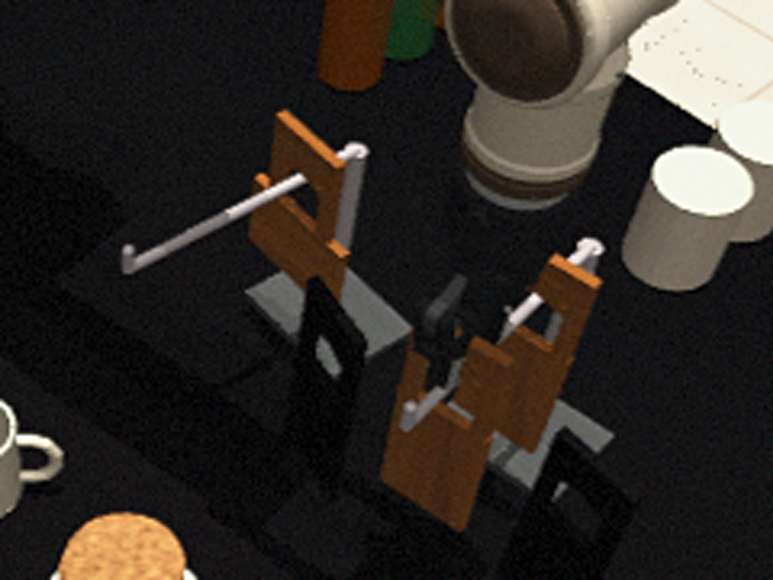

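The long board hangs on rail_long behind the stop (crop 408,415), with its body at (440,440) and the fingers free of it. Back for the wide board.

Call:
{"api": "step_arm", "payload": {
  "plan": [
    [0.1,[0,0,0.4],0],
    [0.1,[0,0,0.7],0],
    [0.1,[0,0,0.9],0],
    [0.1,[0,-0.2,0.9],0],
    [0.1,[-0.3,-0.7,0],-0.3],
    [0.1,[-0.3,-0.9,0],-0.4],
    [0.1,[-0.3,-1,0],-0.4],
    [0.1,[-0.3,-1,0],-0.4]
  ]
}}

```text
t: 10.9
tcp_pos: [634.5, 97.3, 337.0]
tool_rot: [[-0.098, 0.002, 0.995], [-0.995, -0.0, -0.098], [-0.0, -1.0, 0.002]]
wrist_force: [0.1, -0.9, -0.2]
finger_gap: 0.549
```

Call:
{"api": "step_arm", "payload": {
  "plan": [
    [0.1,[-0.3,-1,0],-0.4],
    [0.1,[-0.3,-1,0],0],
    [0.1,[-0.3,-1,0],0],
    [0.1,[-0.4,-1,0],0],
    [0.1,[-0.4,-1,0],0],
    [0.1,[-0.4,-1,0],0],
    [0.1,[-0.4,-1,0],0],
    [0.1,[-0.4,-1,0],0]
  ]
}}

```text
t: 11.7
tcp_pos: [547.3, -143.0, 337.1]
tool_rot: [[-0.151, 0.002, 0.988], [-0.988, -0.001, -0.151], [0.001, -1.0, 0.002]]
wrist_force: [-0.4, -0.6, -0.7]
finger_gap: 0.553
```

Call:
{"api": "step_arm", "payload": {
  "plan": [
    [0.1,[-0.4,-1,0],0],
    [0.1,[-0.3,-1,0],0],
    [0.1,[-0.2,-1,0],0],
    [0.1,[-0.2,-0.8,0],0],
    [0.1,[-0.05,-0.6,0],0],
    [0.1,[0,-0.2,0],0],
    [0.1,[0,0,0],0],
    [0.1,[0,0,0],0]
  ]
}}

```text
t: 12.5
tcp_pos: [513.7, -278.9, 335.9]
tool_rot: [[-0.15, 0.0, 0.989], [-0.989, 0.0, -0.15], [-0.0, -1.0, 0.0]]
wrist_force: [0.6, -0.3, -1.3]
finger_gap: 0.548
```

Descend 92 mm (3.07 units), then look.

Call:
{"api": "step_arm", "payload": {
  "plan": [
    [0.1,[0,-0.1,-0.5],0],
    [0.1,[0,0,-0.7],0],
    [0.1,[0,0,-0.7],0],
    [0.1,[0,0,-0.6],0],
    [0.1,[0,0,-0.4],0],
    [0.1,[0,0,-0.17],0],
    [0.1,[0,0,0],0],
    [0.1,[0,0,0],0]
  ]
}}

```text
t: 13.3
tcp_pos: [513.7, -283.0, 244.5]
tool_rot: [[-0.151, 0.001, 0.989], [-0.989, -0.001, -0.151], [0.001, -1.0, 0.001]]
wrist_force: [-0.0, -0.3, -0.1]
finger_gap: 0.55
```

```bash
python3 snap.py g5 scene 130,60,480,325
```

```text
2.188679245283019
```

View pics/g5.png

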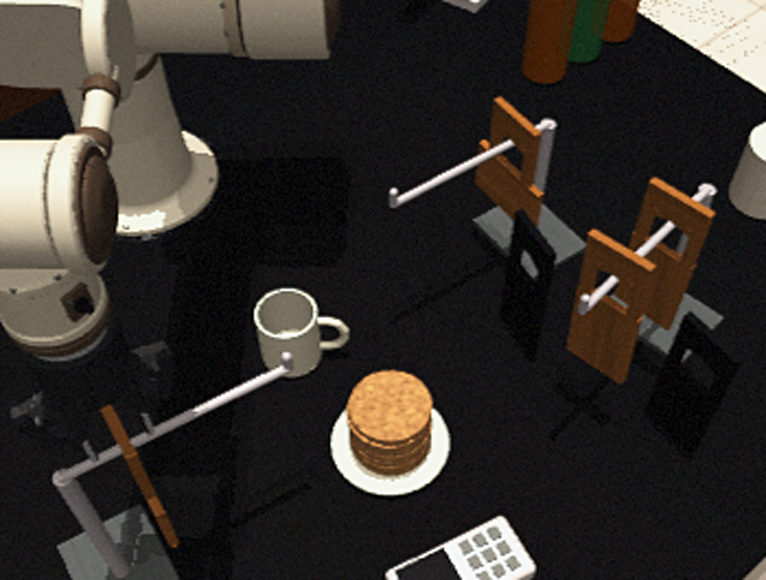

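The long board hangs upright on rail_long (610,300). The fingers, with tips at (90,450) and (148,425), straddle the wide board's band at (120,430). Close and lift.

Call:
{"api": "step_arm", "payload": {
  "plan": [
    [-0.3,[0,0,0],0],
    [-0.6,[0,0,0],0],
    [-1,[0,0,0],0],
    [-1,[0,0,0],0],
    [-1,[0,0,0],0],
    [-1,[0,0,0],0],
    [-1,[0,0,0],0],
    [-1,[0,0,0],0]
  ]
}}

```text
t: 14.2
tcp_pos: [513.5, -282.7, 244.1]
tool_rot: [[-0.151, 0.001, 0.989], [-0.989, -0.0, -0.151], [0.0, -1.0, 0.001]]
wrist_force: [-0.5, 2.5, 5.6]
finger_gap: 0.107
```

Call:
{"api": "step_arm", "payload": {
  "plan": [
    [-1,[0,0,0.1],0],
    [-1,[0,0,0.2],0],
    [-1,[0,0,0.2],0],
    [-1,[0,0,0.2],0],
    [-1,[0,0,0.18],0],
    [-1,[0,0,0],0],
    [-1,[0,0,0],0],
    [-1,[0,0,0],0]
  ]
}}

```text
t: 15.0
tcp_pos: [513.1, -282.7, 269.6]
tool_rot: [[-0.151, -0.001, 0.988], [-0.988, 0.0, -0.151], [-0.0, -1.0, -0.001]]
wrist_force: [-0.6, 1.1, -1.8]
finger_gap: 0.109
```

Call:
{"api": "step_arm", "payload": {
  "plan": [
    [-1,[0.04,0.25,0],0],
    [-1,[0.075,0.5,0],0],
    [-1,[0.075,0.5,0],0],
    [-1,[0.075,0.5,0],0],
    [-1,[0.075,0.5,0],0],
    [-1,[0.075,0.5,0],0],
    [-1,[0.075,0.5,0],0],
    [-1,[0.075,0.5,0],0]
  ]
}}

```text
t: 15.8
tcp_pos: [530.4, -168.9, 270.0]
tool_rot: [[-0.151, 0.0, 0.989], [-0.989, -0.0, -0.151], [0.0, -1.0, 0.0]]
wrist_force: [1.2, 0.2, -1.1]
finger_gap: 0.106
```

Call:
{"api": "step_arm", "payload": {
  "plan": [
    [-1,[0.075,0.5,0],0],
    [-1,[0.075,0.5,0],0],
    [-1,[0.075,0.5,0],0],
    [-1,[0.075,0.5,0],0],
    [-1,[0.075,0.5,0],0],
    [-1,[0.03,0.2,0],0],
    [-1,[0,0,0],0],
    [-1,[0,0,0],0]
  ]
}}

```text
t: 16.6
tcp_pos: [542.4, -89.5, 270.0]
tool_rot: [[-0.151, -0.0, 0.988], [-0.988, -0.0, -0.151], [0.0, -1.0, -0.0]]
wrist_force: [-0.3, -0.6, -0.9]
finger_gap: 0.102
```

Call:
{"api": "step_arm", "payload": {
  "plan": [
    [-1,[0,0.2,0.3],0],
    [-1,[0,0.3,0.4],0],
    [-1,[-0.3,0.4,0.3],0],
    [-1,[-0.5,0.6,0],0.2],
    [-1,[-0.6,0.7,0],0.22],
    [-1,[-0.6,0.7,0],0],
    [-1,[-0.6,0.7,0],0],
    [-1,[-0.6,0.7,0],0]
  ]
}}

```text
t: 17.4
tcp_pos: [445.9, 40.7, 301.5]
tool_rot: [[-0.093, 0.002, 0.996], [-0.996, -0.0, -0.093], [-0.0, -1.0, 0.002]]
wrist_force: [-0.7, -0.3, -1.8]
finger_gap: 0.101
```

Call:
{"api": "step_arm", "payload": {
  "plan": [
    [-1,[-0.6,0.6,0],0],
    [-1,[-0.37,0.4,0],0],
    [-1,[0,0.03,-0.3],0],
    [-1,[0,0,-0.5],0],
    [-1,[0,0,-0.5],0],
    [-1,[0,0,-0.35],0],
    [-1,[0,0,-0.15],0],
    [-1,[0,0,0],0]
  ]
}}

```text
t: 18.2
tcp_pos: [417.2, 70.4, 245.4]
tool_rot: [[-0.094, -0.001, 0.996], [-0.996, 0.0, -0.094], [0.0, -1.0, -0.001]]
wrist_force: [-0.7, -0.1, -1.0]
finger_gap: 0.106
```

```bash
python3 snap.py g6 scene 210,60,450,240
```

```text
3.2222222222222223
```

View pics/g6.png

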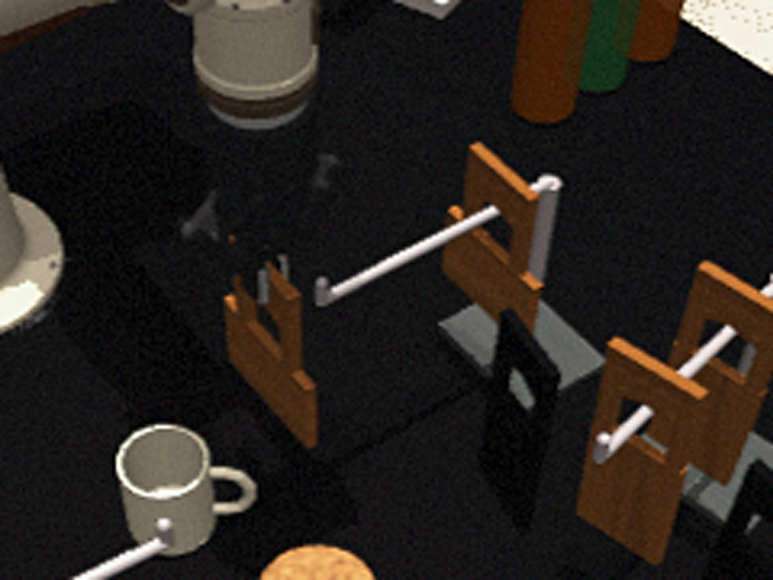

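The wide board is upright in the grip, its slot (265,310) lined up with rail_wide's stop (322,290). Slide on.

Call:
{"api": "step_arm", "payload": {
  "plan": [
    [-1,[0.01,0.15,0.04],0],
    [-1,[0.04,0.4,0],0],
    [-1,[0.06,0.6,0],0],
    [-1,[0.06,0.6,0],0],
    [-1,[0.06,0.6,0],0],
    [-1,[0.06,0.6,0],0],
    [-1,[0.05,0.55,0],0],
    [-1,[0.02,0.23,0],0]
  ]
}}

```text
t: 19.1
tcp_pos: [428.0, 184.5, 247.5]
tool_rot: [[-0.091, 0.0, 0.996], [-0.996, 0.001, -0.091], [-0.001, -1.0, 0.0]]
wrist_force: [-0.4, 0.6, -1.4]
finger_gap: 0.107
```

Call:
{"api": "step_arm", "payload": {
  "plan": [
    [-1,[0,0,0],0],
    [-1,[0,0,-0.2],0],
    [-1,[0,0,-0.2],0],
    [-1,[0,0,-0.2],0],
    [-1,[0,0,-0.1],0],
    [-1,[0,0,0],0],
    [-1,[0,0,0],0],
    [-1,[0,0,0],0]
  ]
}}

```text
t: 19.9
tcp_pos: [428.3, 182.5, 226.5]
tool_rot: [[-0.093, 0.001, 0.996], [-0.996, 0.0, -0.093], [-0.0, -1.0, 0.001]]
wrist_force: [-0.4, 0.1, -2.4]
finger_gap: 0.105
```

Call:
{"api": "step_arm", "payload": {
  "plan": [
    [-1,[0,0,-0.08],0],
    [-1,[0,0,-0.05],0],
    [-1,[0,0,-0.05],0],
    [-1,[0,0,0],0],
    [-1,[0,0,0],0],
    [-1,[0,0,0],0],
    [-1,[0,0,0],0],
    [-1,[0,0,0],0]
  ]
}}

```text
t: 20.7
tcp_pos: [428.1, 182.5, 220.9]
tool_rot: [[-0.093, 0.0, 0.996], [-0.996, 0.0, -0.093], [-0.0, -1.0, 0.0]]
wrist_force: [0.3, -0.2, -1.0]
finger_gap: 0.102
```

Call:
{"api": "step_arm", "payload": {
  "plan": [
    [-1,[0,0,-0.05],0],
    [-1,[0,0,-0.04],0],
    [-1,[0,0,0],0],
    [-1,[0,0,0],0],
    [-1,[0,0,0],0],
    [-1,[0,0,0],0],
    [-1,[0,0,0],0],
    [-1,[0,0,0],0]
  ]
}}

```text
t: 21.5
tcp_pos: [428.4, 182.6, 219.1]
tool_rot: [[-0.093, 0.001, 0.996], [-0.996, 0.0, -0.093], [-0.0, -1.0, 0.001]]
wrist_force: [-1.8, 0.5, 5.0]
finger_gap: 0.107
```

Contact on the bar. Release, then raise.

Call:
{"api": "step_arm", "payload": {
  "plan": [
    [-0.75,[0,0,0],0],
    [-0.65,[0,0,0],0],
    [-0.5,[0,0,0],0],
    [-0.3,[0,0,0],0],
    [0,[0,0,0],0],
    [0.1,[0,0,0],0],
    [0.1,[0,0,0],0],
    [0.1,[0,0,0],0]
  ]
}}

```text
t: 22.3
tcp_pos: [428.1, 182.5, 218.1]
tool_rot: [[-0.093, -0.0, 0.996], [-0.996, 0.0, -0.093], [-0.0, -1.0, -0.0]]
wrist_force: [-0.8, 0.2, 0.3]
finger_gap: 0.546
```

Call:
{"api": "step_arm", "payload": {
  "plan": [
    [0.1,[0,0,0.3],0],
    [0.1,[0,0,0.6],0],
    [0.1,[0,0,0.9],0],
    [0.1,[0,0,0.9],0],
    [0.1,[0,-0.5,0.9],0],
    [0.1,[0,-0.9,0.3],0],
    [0.1,[0,-0.9,0],0],
    [0.1,[0,-0.9,0],0]
  ]
}}

```text
t: 23.1
tcp_pos: [428.3, 85.6, 336.5]
tool_rot: [[-0.093, 0.002, 0.996], [-0.996, -0.0, -0.093], [-0.0, -1.0, 0.002]]
wrist_force: [1.0, -0.0, 0.2]
finger_gap: 0.55
```

Call:
{"api": "step_arm", "payload": {
  "plan": [
    [0.1,[0,-0.9,0],0],
    [0.1,[0,-0.9,0],0],
    [0.1,[0,-0.5,0],0],
    [0.1,[0,0,0],0],
    [0.1,[0,0,0],0],
    [0.1,[0,0,0],0],
    [0.1,[0,0,0],0],
    [0.1,[0,0,0],0]
  ]
}}

```text
t: 23.9
tcp_pos: [428.1, 18.1, 335.1]
tool_rot: [[-0.092, -0.0, 0.996], [-0.996, 0.0, -0.092], [-0.0, -1.0, -0.0]]
wrist_force: [1.0, 0.2, -0.3]
finger_gap: 0.554
```

```bash
python3 snap.py g7 scene 240,60,480,240; python3 - <<'E'
import time,cv2,numpy as np
from h import *
a=cv2.imread("pics/g7_scene.png").astype(int)
b=arm.capture("scene")[:,:,::-1].astype(int)
print("motion diff",np.abs(a-b)[90:250,290:480].mean(), (np.abs(a-b).max(2)>60)[90:250,290:480].sum())
t0=cv2.imread("pics/top0.png").astype(int);t1=cv2.imread("pics/g7_top.png").astype(int)
for n,(x0,y0,x1,y1) in dict(coaster=(295,238,355,295),mug=(300,305,345,352),term=(310,180,378,228)).items():
    A=t0[y0:y1,x0:x1].astype(np.float32).mean(2);B=t1[y0:y1,x0:x1].astype(np.float32).mean(2);print(n,cv2.phaseCorrelate(A,B))
E
```

```text
3.2222222222222223
motion diff 3.819967105263158 0
coaster ((-0.21784094017211686, 0.174145168227696), 0.6184507422977024)
mug ((0.35937779938566905, -0.07553902727063644), 0.5200138330459595)
term ((0.007160439046280942, -0.10814544282520444), 0.9633981174340954)
```

View pics/g7.png

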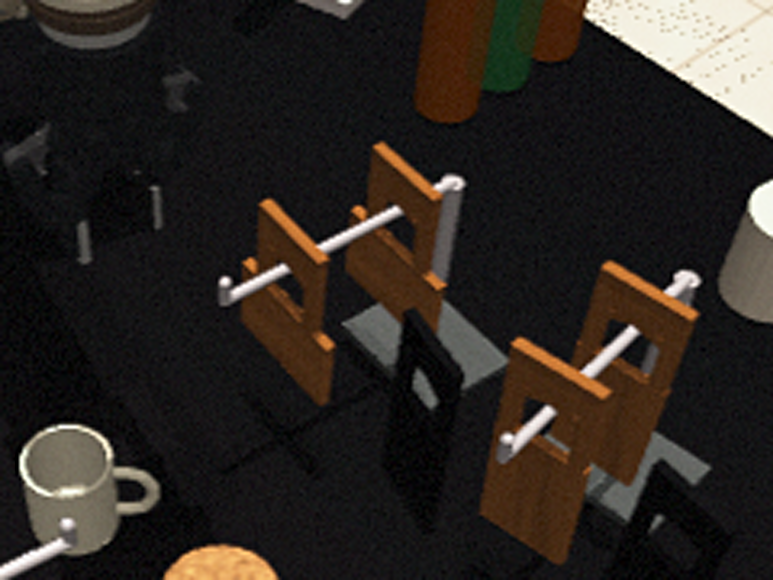

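All four boards hang level behind their stops and show no motion between frames. The bystanders have not moved and the gripper is clear, so I'll hand in.

```bash
python3 -c "
from plant import arm
print(arm.sign_off())"
```

```text
the job is handed in; nothing more can be done
None
```

Both boards are moved and the job was handed in at about 24 s of the 72 s allowed. The long board hangs on the higher rail and the wide one on the lower rail, each with the matching board and about 60 mm behind the end stop.

- **Hanging:** the last picture shows all four boards level on their bars. Two camera frames taken in quick succession show no motion.
- **Gripper:** it was empty, open and clear of everything, with about 1 N on the wrist, which is noise level.
- **Bystanders:** the coaster stack, mug and card terminal shifted less than 0.4 px in the top view, about 1 mm.
- **Black boards:** I did not go near the two black boards standing on the counter, and the last picture shows them still standing.

No check failed. The rail positions measured from the two cameras differed by up to about 12 mm, most at the posts. I used the average, which the 48 mm slots can take.

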